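# Turn the sleeve home against the stop and lock the turntable

## Task

On the bench fixture, find the blank with the hole through it (the sleeve). Gently push the turntable round by the pin at its rim until the sleeve stands under the plunger, and seat the turntable by leaning on the pin with about 15 N against its stop for a moment; then gently press the plunger all the way down into the sleeve's bore to lock it, leave it down and let go. Do not touch the blanks, and leave the other things on the bench where they are.

Things in the scene. Friction and masses are not known exactly. Their poses are not given: they have to be found in the camera images.
- fixture: Fixed bench fixture: grey round base plate 344 mm across, 12 mm thick. Origin on the turntable's vertical axis at bench height, z up; its -x points to its front, which faces the robot within about 20 degrees. At the front a column (22 x 44 mm, 153 mm from the axis, top 125 mm above the bench) and bracket carry the plunger 88 mm from the axis. At the back two 46 mm tall stop blocks flank the rim.
- turntable: Aluminium disc 260 mm across, top 45 mm above the bench; origin on its axis at bench height. Drags (2 N at the pin), stays put. Hand-set solid stops end its travel 1.0 rad (give or take 0.05) either side of the middle: at one station_a, at the other station_b is under the plunger within 5 mm. To seat it, lean on the pin square to its radius with 12 to 18 N for half a second; over 22 N harms it.
- pin (a point): Top centre of the upright steel push pin, 14 mm thick and 55 mm tall, standing on the disc 112 mm from its axis, on the disc's +x side (opposite the hex blank); its top is 100 mm above the bench. Below it, at the rim, is the dark lug that meets the stop blocks; nothing else stands near it.
- station_a (a point): Centre of one outer place for a blank, on the disc's top face, 88 mm from the axis, 1.0 rad clockwise (from above) of the middle place, which is on the disc's -x side. Under the plunger when the disc is turned fully anticlockwise. Each place has four locating pins, 6 mm thick, 7 mm tall.
- station_b (a point): Centre of the other outer place, 88 mm from the axis, 1.0 rad anticlockwise (from above) of the middle place. Under the plunger when the disc is turned fully clockwise.
- sleeve: Steel sleeve, outside 44 mm, bore 28 mm right through, 35 mm tall, about 0.25 kg, standing loose (about 1 mm play) between the locating pins of station_a or station_b. Origin: centre of its underside; z along the bore. Not to be touched by the robot.
- round_blank: Solid steel round, 44 mm across, 35 mm tall, no hole, loose at the other outer place. Origin: centre of its underside. Not to be touched.
- hex_blank: Dark solid hexagonal blank, 44 mm across corners, 22 mm tall, loose at the middle place. Origin: centre of its underside. Not to be touched.
- cap (a point): Centre of the top of the plunger's black round cap, 36 mm across, on the plunger's axis. Raised it is 166 mm above the bench (up to 3 mm lower at the start); it slides straight down to 136 mm, against about 3 N of drag, to a solid stop, and stays where it is left. More than 25 N on it harms it.
- plug_tip (a point): Lower end of the plunger's steel plug (17 mm thick, tapered over its last 8 mm to 10 mm), 76 mm below the top of the cap. Raised it is 90 mm above the bench, fully down 60 mm.
- offcut: Dark steel offcut 100 x 50 x 40 mm loose on the bench, a bystander. Origin: centre of its underside.
- notched_block: Steel block 70 x 50 x 44 mm with a notch along its top, loose on the bench, a bystander. Origin: centre of its underside.
- bin: Blue open plastic bin 160 x 110 x 60 mm, loose on the bench, a bystander. Origin: centre of its underside.

How it is judged:
By the outcome, as a careful person would: the job done as asked, in the order asked, and still so for the second after the job is handed in, with the robot touching nothing.
It also fails if it takes over 64 s, if anything falls off the work surface, if the arm or the gripper's body presses on something with over 40 N, if the wrist force passes 120 N, or if a joint passes its speed limit or range.

## Robot

A 6-joint arm with a two-finger parallel gripper is mounted at the origin on the work surface. World frame = base frame: x ahead of the robot, y to its left, z up, the work surface at z = 0. Lengths are in mm, angles in rad, forces in N, time in s.
With the tool pointing down it reaches from about 325 to 875 mm from the base axis. Payload 4.4 kg.
Tool frame: the origin (TCP) lies on the centre line of the jaws, within the pads' length; the fingertips stand ahead of it and the grasp point (between the pads) lies 6 mm ahead of it (ctrl.tcp_to_tips is the z of the fingertips in the tool frame, in mm); z points along the fingers, y is the line along which they close (so a half turn about z gives the same grasp; the last joint's range is limited). The gripper opens to 85 mm and grips with 20 to 120 N. Pads are 22 mm wide; open, the fingers measure 114 mm over their backs; the gripper's body (76 mm by 85 mm) begins 54 mm behind the grasp point. The pads swing forward as they close: fully open they stand 13 mm farther back than shut.
Start: joints at [-1.323, 0.207, 1.542, -0, 1.393, -0.15], TCP at [223.268, -529.886, 256.282] pointing down, gripper open.
Joint ranges: [-2.73, 2.73], [-0.86, 2.22], [0.23, 2.46], [-1.11, 4.25], [0.08, 2.63], [-2.82, 2.82]. Speed limits (rad/s): [2.79, 2.79, 3.14, 3.14, 3.14, 3.14].

## Interface

Orientations are given as a 3x3 rotation matrix whose columns are the frame's x, y, z axes.
In Python, from plant import ctrl, sensors, optics gives the robot as it stands. Calls block until the motion is done:
- ctrl.move_ptp(position, orientation): joint-space move of the TCP to a pose.
- ctrl.move_l(position, rot=None, vel=150, threshold=None): straight line of the TCP; rot=None keeps the orientation; vel is the mean speed in mm/s. With threshold (N) it stops when the force on the tool has changed by that much, and returns True; else False.
- ctrl.set_joints(angles): joint-space move.
- ctrl.gripper_to(opening, force=None): finger opening in mm; force is the grip in N (None keeps the last); returns when the fingers have stopped.
- ctrl.hold(seconds).
- ctrl.solve_ik(position, orientation): joint angles nearest the present ones, or None.
- sensors.read_state(): the state.
- optics.grab_frame(name): name is "side" or "top" or "wrist"; returns (picture, depth): 480x640x3 uint8, red, green, blue; 480x640 float32, mm along the optical axis (not along the pixel's ray), 0 where there is no reading.
- optics.camera_params(name): a dict with "mtx" (3x3 intrinsics, pixels), "k1" (the pictures are not rectified: a ray, as slopes to the right and down, at radius r is drawn at 1 + k1 r^2 times it, then the intrinsics apply), "R" (3x3) and "t" (3): a world point X has camera coordinates R X + t; the wrist camera has in their place "T_tool_cam" (4x4, takes a point from camera to tool coordinates, whose origin is the TCP and whose axes are the flange's). Camera axes: x right, y down, z forward; pixel columns grow to the right and rows downward; lengths in mm; the calibration is good to about 2 mm. A picture is of the moment at which its call begins: read the wrist's pose just before it. camera_params takes no time and is no camera call.
A pose or a line that the arm cannot do raises ctrl.MotionError and nothing moves.
- ctrl.finish_job(): hands the job in; it is judged then, once.
The state is a dict: "t": time; "q": joint angles; "qvel": joint speeds; "tau": joint torques, N m; "eef_pos": TCP position; "eef_rot": TCP orientation; "force": force on the tool from outside, world axes, zero at the start; "wrist_torque": the same for the moment, N m; "grip_width": finger opening in mm; "grasp_force": force on a finger pad.
Only numpy, scipy, OpenCV 4.12 (cv2) and the standard library are available. Lean on these libraries where they do the work, as an engineer would, in place of code of your own. Each camera call takes 0.05 s, during which the arm holds its last target. There are 200 camera calls.

## Working session

There is one attempt and no reset: what is moved stays moved. The work goes in short steps, each a Python script; the robot and the scene stay as the last script left them, time stands still between calls to the robot, and variables do not carry over. Pictures are saved under pics/ and viewed, at most 10 in all, crops included, and the job is handed in when it is done.

```bash
ls; mkdir -p pics; python3 - <<'E'
from plant import ctrl,sensors,optics
import cv2,numpy as np
for n in("top","side"):
    p,d=optics.grab_frame(n); cv2.imwrite(f"pics/{n}0.png",p[:,:,::-1]); np.save(f"pics/{n}0.npy",d)
    print(n,optics.camera_params(n))
print(optics.camera_params("wrist"),ctrl.tcp_to_tips)
s=sensors.read_state();print(s["t"],s["eef_rot"],s["force"])
E
```

```text
pics
top {'mtx': array([[478.31589327,   0.        , 326.39885237],
       [  0.        , 478.31589327, 236.92340243],
       [  0.        ,   0.        ,   1.        ]]), 'k1': -0.03718124101553939, 'R': array([[-0.01767891, -0.99983057, -0.00512736],
       [-0.98196337,  0.01832802, -0.18818085],
       [ 0.18824294,  0.00170805, -0.98212101]]), 't': array([   5.39966592,  586.20213252, 1085.76206755])}
side {'mtx': array([[597.32492436,   0.        , 318.61610064],
       [  0.        , 597.32492436, 238.16467103],
       [  0.        ,   0.        ,   1.        ]]), 'k1': -0.01715364824854809, 'R': array([[-0.71403413, -0.70008415,  0.00611876],
       [-0.42728073,  0.42883821, -0.79594533],
       [ 0.55460475, -0.57094656, -0.60533759]]), 't': array([ 375.82045885,  332.74164856, 1170.41281151])}
{'mtx': array([[400.02280302,   0.        , 323.22288756],
       [  0.        , 400.02280302, 242.64254843],
       [  0.        ,   0.        ,   1.        ]]), 'k1': -0.08821241954882676, 'T_tool_cam': array([[-1.92961195e-04, -9.51333866e-01, -3.08162033e-01,
         8.00649321e+01],
       [ 9.99999283e-01, -5.47743876e-04,  1.06478478e-03,
         1.88195461e-01],
       [-1.18175969e-03, -3.08161606e-01,  9.51333290e-01,
        -1.16327011e+02],
       [ 0.00000000e+00,  0.00000000e+00,  0.00000000e+00,
         1.00000000e+00]])} 25.0
0.1 [[ 9.21522403e-01  3.88324835e-01 -5.32270888e-04]
 [ 3.88325075e-01 -9.21520142e-01  2.06484966e-03]
 [ 3.11334057e-04 -2.10949935e-03 -9.99997727e-01]] [-0.66112546  0.50862977  0.30855022]
```

View pics/top0.png

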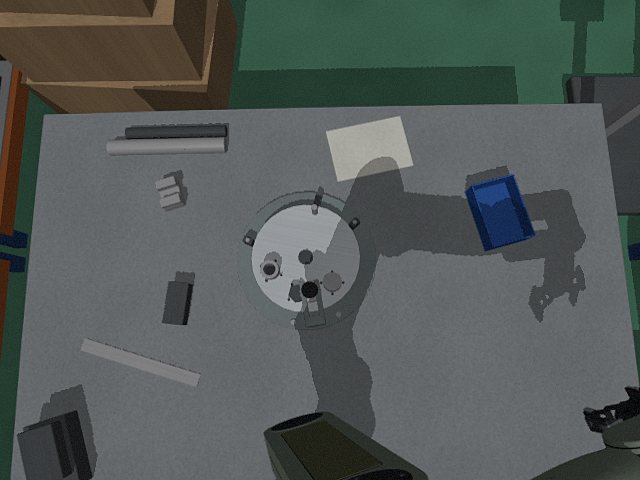

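View pics/side0.png

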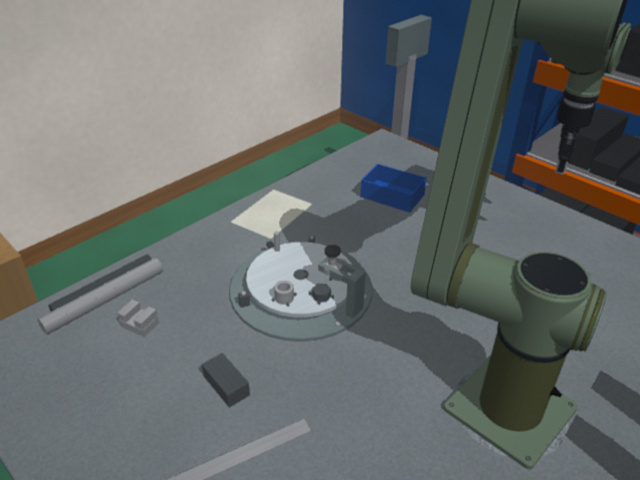

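Top view: the turntable hub is at (306,257), the sleeve with its hole at (270,269), the round blank at (333,282), the hex near (297,290), the cap at (310,290) and the pin near (317,205). The stop blocks are at (249,238) and (354,222). The side view agrees: sleeve at (284,290), pin at (277,240). The sleeve is clockwise of the middle, so it stands at station_a and the disc must turn anticlockwise, moving the pin towards +y.

```bash
cat > h.py <<'E'
import numpy as np,cv2
from plant import ctrl,sensors,optics
def cloud(d,cam,T=None):
    """world points (480,640,3), nan where no depth"""
    p=optics.camera_params(cam);K=p["mtx"]
    v,u=np.mgrid[0:480,0:640].astype(np.float64)
    n=cv2.undistortPoints(np.stack([u.ravel(),v.ravel()],1)[:,None],K,np.array([p["k1"],0,0,0.]))[:,0].reshape(480,640,2)
    X=np.dstack([n[...,0]*d,n[...,1]*d,d]).astype(float); X[d<=0]=np.nan
    if T is None: return (X-p["t"])@p["R"]
    M=T@p["T_tool_cam"]; return X@M[:3,:3].T+M[:3,3]
def tool():
    s=sensors.read_state();T=np.eye(4);T[:3,:3]=s["eef_rot"];T[:3,3]=s["eef_pos"];return T
def fit(P):
    A=np.c_[2*P[:,:2],np.ones(len(P))];s=np.linalg.lstsq(A,(P[:,:2]**2).sum(1),rcond=None)[0]
    return s[:2],np.sqrt(s[2]+s[0]**2+s[1]**2)
E
python3 - <<'E'
from h import *
X=cloud(np.load("pics/top0.npy"),"top")
r=X[170:340,220:400];z=r[...,2]
m=((z>41)&(z<49)).astype(np.uint8)
c=max(cv2.findContours(m,0,cv2.CHAIN_APPROX_NONE)[0],key=cv2.contourArea)
h=cv2.convexHull(c)[:,0]; P=r[h[:,1],h[:,0]]
C,R=fit(P);print("disc",C,R)
def blobs(lo,hi,name):
    n,l,s,c=cv2.connectedComponentsWithStats(((z>lo)&(z<hi)).astype(np.uint8))
    for i in range(1,n):
        if s[i,4]>=5:
            Q=r[l==i];q=np.median(Q,0);a=np.arctan2(*(q[:2]-C)[::-1])
            print(name,q.round(1),Q[:,:2].mean(0).round(1),"n",s[i,4],"px",c[i]+[220,170],"rad",np.hypot(*(q[:2]-C)).round(1),"ang",a.round(3))
blobs(155,175,"cap");blobs(92,110,"pin");blobs(74,88,"blank");blobs(60,72,"hex")
X=cloud(np.load("pics/side0.npy"),"side");r=X[200:340,220:380];z=r[...,2]
blobs(155,175,"Scap");blobs(92,110,"Spin");blobs(74,88,"Sblank")
E
```

```text
disc [547.46075963  44.86986276] 132.2311005011685
cap [453.9  33.2 165.7] [453.8  32.8] n 226 px [309.21681416 289.06637168] rad 94.3 ang -3.017
pin [649.5  22.2 100.9] [649.6  22.4] n 29 px [313.89655172 206.65517241] rad 104.5 ang -0.218
blank [645.3  20.3  81.5] [645.3  20.1] n 7 px [315.14285714 210.42857143] rad 100.9 ang -0.246
blank [510.  128.5  81.3] [509.9 128.3] n 175 px [269.02285714 268.4       ] rad 91.6 ang 1.992
blank [478.4 -16.2  81.5] [478.7 -16.2] n 284 px [331.9471831  280.77112676] rad 92.2 ang -2.417
hex [645.   22.1  67.4] [645.7  22.1] n 10 px [314.5 211.8] rad 100.1 ang -0.23
hex [518.2 140.2  69.7] [517.3 139.8] n 5 px [264.8 266. ] rad 99.7 ang 1.868
hex [494.2 114.3  65.9] [496.  115.5] n 13 px [275.30769231 275.07692308] rad 87.5 ang 2.225
hex [453.4  69.6  68.4] [454.3  69.9] n 158 px [294.87974684 292.58227848] rad 97.3 ang 2.884
Scap [450.8  37.6 162.4] [450.8  37.4] n 165 px [331.80606061 220.7030303 ] rad 96.9 ang -3.067
Spin [647.7  25.8  97.1] [647.7  25.5] n 25 px [276.   204.08] rad 102.0 ang -0.188
Spin [430.5  18.  107.4] [428.9  18.5] n 7 px [344.28571429 240.28571429] rad 120.0 ang -2.916
Spin [450.3  56.5 108.2] [452.   55.9] n 19 px [325.21052632 243.15789474] rad 97.9 ang 3.022
Spin [416.3  50.8 108.3] [417.1  50.6] n 8 px [338.375 249.375] rad 131.3 ang 3.097
Spin [379.4  41.  101.1] [381.3  34.6] n 111 px [355.30630631 256.03603604] rad 168.1 ang -3.118
Sblank [645.1  26.1  81.8] [645.3  26.1] n 29 px [276.68965517 209.55172414] rad 99.4 ang -0.19
Sblank [482.  -32.   78.9] [481.8 -31.2] n 15 px [341.6        229.53333333] rad 100.9 ang -2.276
Sblank [508.1 132.5  78.5] [507.5 131.8] n 161 px [283.41614907 257.64596273] rad 96.1 ang 1.992
Sblank [379.4  41.3  81.3] [381.   34.8] n 85 px [354.96470588 262.78823529] rad 168.1 ang -3.121
```

```bash
cat >> h.py <<'E'
def rot(a):
    """tool down, tool x along the anticlockwise tangent at disc angle a"""
    x=np.array([-np.sin(a),np.cos(a),0]);z=np.array([0,0,-1.]);return np.c_[x,np.cross(z,x),z]
def pose(C,a,off,z,rad=112):
    """TCP beside a point at angle a, radius rad; off = distance behind along the tangent"""
    return np.r_[C+rad*np.array([np.cos(a),np.sin(a)])-off*rot(a)[:2,0],z]
E
python3 - <<'E'
from h import *
C=np.array([540.6,47]);a=-.215
ctrl.gripper_to(0,40)
ctrl.move_ptp(pose(C,a,40,230),rot(a))
T=tool();p,d=optics.grab_frame("wrist");cv2.imwrite("pics/w1.png",p[:,:,::-1])
X=cloud(d,"wrist",T);z=X[...,2]
for lo,hi in((93,106),(74,88),(40,50)):
    n,l,s,c=cv2.connectedComponentsWithStats(((z>lo)&(z<hi)&(X[...,0]>400)).astype(np.uint8))
    for i in range(1,n):
        if s[i,4]>60:print(lo,np.median(X[l==i],0).round(1),s[i],c[i].round())
s=sensors.read_state();print(s["t"],s["eef_pos"],s["force"],s["q"],s["grip_width"])
E
```

```text
93 [651.7  22.9  98.4] [313 166  22  24 398] [324. 178.]
74 [512.9 128.6  78.1] [  47   29   66   70 2288] [79. 63.]
74 [481.6 -14.9  78.5] [  82  247   58   56 2459] [111. 274.]
40 [563.6  53.   43.7] [   18     0   365   320 72907] [199. 153.]
40 [501.7 133.   44.4] [ 81  49  18  34 397] [90. 66.]
40 [626.2 -71.6  44.8] [302 273  33  27 537] [318. 287.]
3.275 [641.46447376 -17.20666073 230.10004908] [-0.46182305 -0.07329149  0.13933523] [-1.61423282e-01  3.66082890e-01  1.39405717e+00 -2.96642005e-04
  1.38125192e+00  5.53159273e-02] 0.3005675962230814
```

View pics/w1.png

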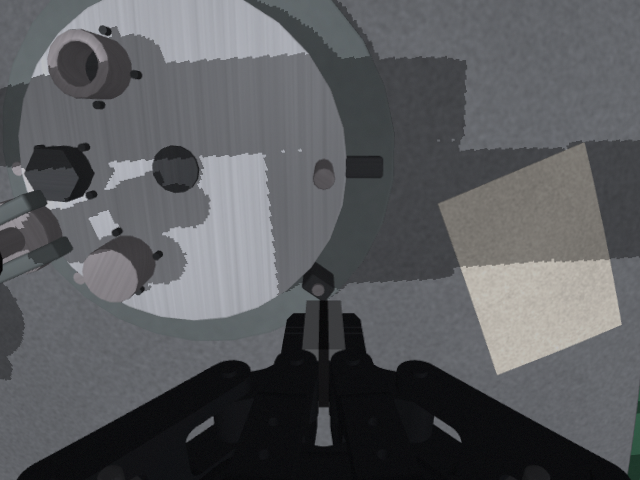

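The wrist view confirms the sleeve, with its open bore, at (82,62). The solid round is at (111,274), the hex at (60,172), the pin at (324,172), and the near stop block at (318,282) is clear of the fingers. Next step: lower the fingers behind the pin and push along the arc.

```bash
python3 - <<'E'
from h import *
C=np.array([543.0,46.8]);a0=-.218;Z=93
ctrl.move_l(pose(C,a0,42,Z),rot(a0),vel=120)
f0=sensors.read_state()["force"];print("f0",f0.round(2) if hasattr(f0,'round') else f0)
ctrl.move_l(pose(C,a0,20,Z),rot(a0),vel=40,threshold=8)
hit=False
for a in np.arange(a0+.14,1.0,.14):
    hit=ctrl.move_l(pose(C,a,18,Z),rot(a),vel=50,threshold=8)
    s=sensors.read_state();print(round(a,3),hit,s["t"],(np.array(s["force"])-f0).round(2))
    if hit:break
if not hit:
  while a<1.3:
    a+=.04
    hit=ctrl.move_l(pose(C,a,18,Z),rot(a),vel=12,threshold=6)
    s=sensors.read_state();f=np.array(s["force"])-f0;print(round(a,3),hit,s["t"],f.round(2),(f@s["eef_rot"]).round(2))
    if hit:break
E
```

```text
f0 [ 0.41 -0.27  0.5 ]
-0.078 False 5.775 [-0.1   0.55 -0.28]
0.062 False 6.2417 [-0.54  0.47 -0.13]
0.202 False 6.7083 [-0.22  0.55 -0.37]
0.342 False 7.175 [-0.38 -0.08 -1.29]
0.482 False 7.6417 [-0.05  0.89 -0.88]
0.622 False 8.1083 [ 0.05  0.71 -0.17]
0.762 False 8.575 [-1.33  0.7  -0.68]
0.902 False 9.0417 [-0.6  -0.03 -0.86]
0.942 False 9.5667 [ 0.51 -0.38  0.23] [-0.64 -0.   -0.23]
0.982 False 10.0917 [-1.06  0.31 -0.1 ] [ 1.06 -0.33  0.1 ]
1.022 False 10.6167 [-0.52 -1.53 -0.94] [-0.36 -1.58  0.94]
1.062 False 11.1417 [ 0.23  0.87 -0.47] [0.22 0.87 0.47]
1.102 False 11.6667 [ 0.28  0.27 -0.83] [-0.13  0.37  0.83]
1.142 False 12.1917 [ 0.07  0.22 -0.55] [0.03 0.23 0.55]
1.182 True 12.55 [0.73 0.62 0.23] [-0.44  0.85 -0.23]
```

```bash
python3 - <<'E'
from h import *
for i in range(4):
    ctrl.hold(.1);s=sensors.read_state();print(np.array(s["force"]).round(2),(np.array(s["force"])@s["eef_rot"]).round(2),s["eef_pos"],s["t"])
p,d=optics.grab_frame("wrist");cv2.imwrite("pics/w2.png",p[:,:,::-1])
E
```

```text
[ 1.31 -0.9   0.16] [-1.55 -0.32 -0.16] [603.74775856 142.59298367  92.5552221 ] 12.65
[ 1.85 -0.1   0.89] [-1.75  0.62 -0.89] [603.73371272 142.53282783  92.39377308] 12.75
[-0.23 -0.4   0.77] [ 0.05 -0.46 -0.77] [603.72055589 142.52168445  92.27060731] 12.85
[ 0.67 -0.42  1.18] [-0.79 -0.13 -1.18] [603.72687943 142.52947608  92.24086243] 12.95
```

View pics/w2.png

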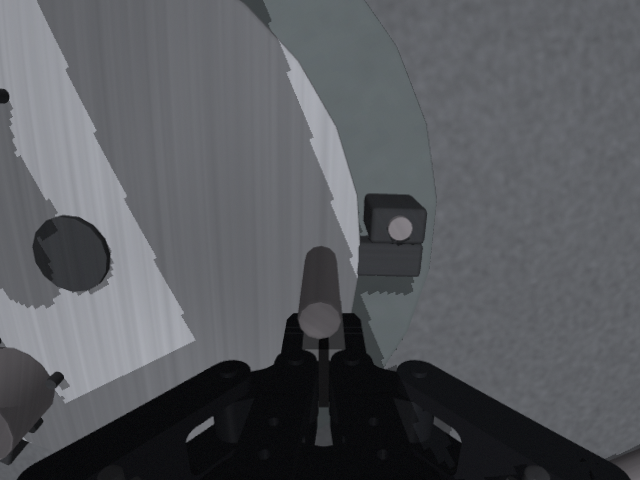

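The picture shows the fingers behind the pin (320,320) and the lug (390,258) against the stop block (395,220), so the disc is at its stop. Next: lean on the pin at about 15 N.

```bash
python3 - <<'E'
from h import *
T=tool();x=T[:3,0];p0=T[:3,3].copy();p0[2]=93
F0=np.array([.41,-.27,.5])
def F(n=5):
    v=[]
    for _ in range(n): ctrl.hold(.01);v.append(-(np.array(sensors.read_state()["force"])-F0)@x)
    return np.mean(v)
k=0.;f=F();print("start",f.round(2))
while k<12 and f<13.5:
    k+=.5 if f<5 else .15
    ctrl.move_l(p0+k*x,vel=8); f=F()
    print(round(k,2),f.round(2),end=" | ")
print()
for _ in range(7):
    f=F(10);print("hold",f.round(2),sensors.read_state()["t"])
    if f>17.2:k-=.1;ctrl.move_l(p0+k*x,vel=8)
    elif f<13:k+=.1;ctrl.move_l(p0+k*x,vel=8)
print(tool()[:3,3])
E
```

```text
start 0.4
0.5 3.28 | 1.0 5.09 | 1.15 5.58 | 1.3 5.55 | 1.45 6.3 | 1.6 7.1 | 1.75 6.54 | 1.9 6.8 | 2.05 7.33 | 2.2 7.59 | 2.35 8.36 | 2.5 8.19 | 2.65 8.56 | 2.8 9.01 | 2.95 9.72 | 3.1 9.89 | 3.25 10.2 | 3.4 10.84 | 3.55 11.43 | 3.7 11.41 | 3.85 11.64 | 4.0 12.29 | 4.15 12.67 | 4.3 12.87 | 4.45 13.49 | 4.6 13.64 | 
hold 13.59 20.7167
hold 13.78 20.8
hold 13.4 20.8833
hold 13.19 20.9667
hold 13.69 21.05
hold 13.55 21.1333
hold 13.64 21.2167
[603.41721192 142.60195214  93.02835909]
```

```bash
python3 - <<'E'
from h import *
T=tool();x=T[:3,0];p=T[:3,3]
F0=np.array([.41,-.27,.5])
f=lambda n=10:np.mean([(ctrl.hold(.01),-(np.array(sensors.read_state()["force"])-F0)@x)[1] for _ in range(n)])
c=p+0; c[2]=93
# the commanded point lies ~4.6 mm ahead of the measured one
c=np.array([603.74,142.53,93])+5.05*x
ctrl.move_l(c,vel=8)
for _ in range(9):print(f().round(2),end=" ")
ctrl.move_l(c-6*x,vel=15);ctrl.move_l(c-45*x,vel=100)
q=c-45*x;q[2]=240;ctrl.move_l(q,vel=200)
ctrl.move_ptp([490,35,260],rot(-np.pi/2))
T=tool();im,d=optics.grab_frame("wrist");cv2.imwrite("pics/w3.png",im[:,:,::-1])
X=cloud(d,"wrist",T);z=X[...,2]
for lo,hi in((155,172),(93,106),(72,88)):
    n,l,s,cc=cv2.connectedComponentsWithStats(((z>lo)&(z<hi)).astype(np.uint8))
    for i in range(1,n):
        if s[i,4]>60:
            Q=X[l==i];print(lo,np.median(Q,0).round(1),((Q.min(0)+Q.max(0))/2).round(1),s[i],cc[i].round())
s=sensors.read_state();print(s["t"],s["force"],s["q"][5])
E
```

```text
14.63 14.43 14.48 14.35 14.75 14.48 14.72 14.58 14.91 155 [467.7  31.1 162.2] [464.8  32.7 160.1] [298 284  59  31 887] [329. 297.]
93 [587.8 146.8  98.4] [587.7 147.7  97.1] [145  79  22  22 362] [156.  89.]
72 [590.4 -27.   78.7] [590.2 -27.6  76.8] [ 381   54   62   64 3090] [411.  86.]
72 [586.5 142.3  80.5] [587.4 144.1  80. ] [162  81  16  21 160] [171.  92.]
72 [472.5  35.6  78.1] [470.7  34.4  76.4] [303 237  43  18 404] [323. 244.]
26.4417 [-0.38584541 -0.15344109 -0.86033992] 1.4655214327643984
```

View pics/w3.png

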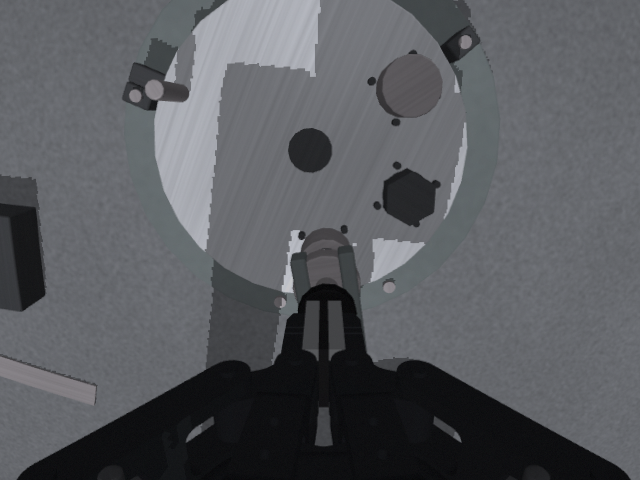

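Seating held at about 14.6 N. In the picture the lug still sits at the stop block (145,90), and the sleeve (325,240) stands under the plunger, whose cap is at (325,297) under the fingertips. Next: press the cap.

```bash
python3 - <<'E'
from h import *
R=rot(-np.pi/2);xy=[455,34]
ctrl.move_l([*xy,215],R,vel=100);ctrl.hold(.2)
F0=np.mean([(ctrl.hold(.01),sensors.read_state()["force"])[1] for _ in range(10)],0)
def F(): return np.mean([(ctrl.hold(.01),np.array(sensors.read_state()["force"])-F0)[1] for _ in range(8)],0).round(2)
ctrl.move_l([*xy,196],vel=40,threshold=6)
for z in range(192,150,-4):
    h=ctrl.move_l([*xy,z],vel=20,threshold=7)
    s=sensors.read_state();print(z,h,F(),np.round(s["eef_pos"],1),round(s["t"],2))
    if h or F()[2]>9:break
E
```

```text
192 False [-0.28 -0.12  0.58] [454.9  34.  191.9] 28.42
188 False [0.51 0.21 0.89] [455.1  34.  188. ] 28.9
184 False [ 0.7  -0.22  1.22] [455.   34.  183.8] 29.38
180 False [-0.26 -0.01  0.69] [454.9  34.  179.7] 29.87
176 False [-0.43 -0.29  0.25] [454.8  34.1 175.6] 30.35
172 False [ 0.03 -0.03  0.59] [455.1  34.  171.8] 30.83
168 False [-0.43 -0.1   0.36] [454.9  34.  167.7] 31.32
164 False [ 0.06 -0.17  0.26] [455.   34.  163.7] 31.8
160 True [-0.82 -0.16  5.14] [455.  34. 161.] 32.18
```

```bash
python3 - <<'E'
from h import *
def F(): return np.mean([(ctrl.hold(.01),sensors.read_state()["force"])[1] for _ in range(10)],0).round(2)
z=160.
while F()[2]<11.5 and z>153: z-=.3;ctrl.move_l([455,34,z],vel=8)
print(z,F(),tool()[:3,3]);ctrl.hold(.2)
ctrl.move_l([455,34,190],vel=40);ctrl.move_l([455,34,250],vel=150)
ctrl.move_ptp([560,-60,290],rot(-np.pi/2))
T=tool();im,d=optics.grab_frame("wrist");cv2.imwrite("pics/w4.png",im[:,:,::-1])
X=cloud(d,"wrist",T);z=X[...,2]
m=(np.hypot(X[...,0]-455,X[...,1]-34)<12)&(z>110);print("cap z",np.median(z[m]),m.sum())
im,d=optics.grab_frame("side");cv2.imwrite("pics/s4.png",cv2.resize(im[190:350,210:400,::-1],None,fx=4,fy=3.7))
X=cloud(d,"side");z=X[...,2];m=(np.hypot(X[...,0]-453,X[...,1]-36)<12)&(z>110);print("cap z side",np.median(z[m]),m.sum())
m=(z>92)&(z<104)&(np.hypot(X[...,0]-588,X[...,1]-148)<25);print("pin",np.median(X[m],0))
print(sensors.read_state()["t"])
E
```

```text
159.39999999999998 [-5.06  0.38 13.26] [455.13015426  33.9920044  160.9459553 ]
cap z 134.35463785955523 536
cap z side 586.159264857537 300
pin [584.63890923 151.9513857   97.63935664]
35.5167
```

View pics/s4.png

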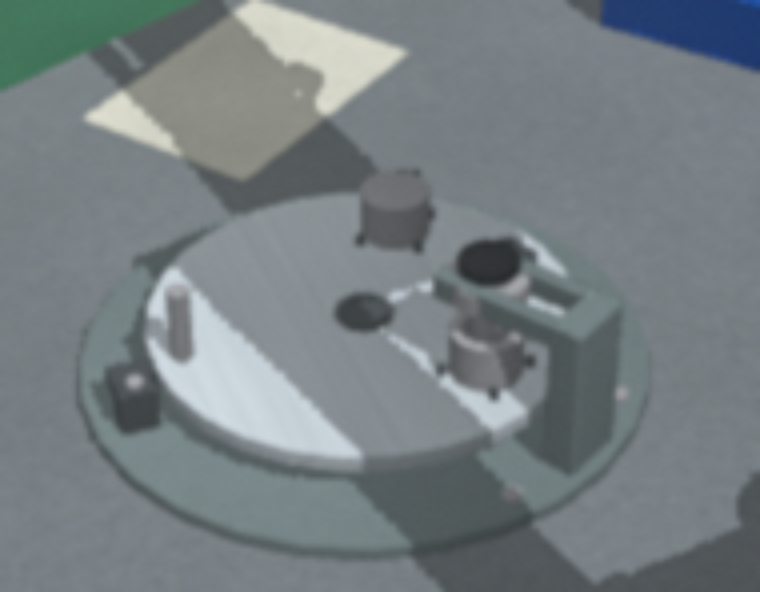

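The crop shows the cap (490,262) down on the bracket and the plug in the sleeve's bore (487,345). The pin (180,320) is beside the stop, and the robot is clear of everything.

```bash
python3 -c "
from plant import ctrl;print(ctrl.finish_job())"
```

```text
the job is handed in; nothing more can be done
None
```

The job is handed in: the sleeve was at station_a, the turntable was turned anticlockwise and seated at about 14.6 N, and the plunger is fully down in the bore with the robot clear, at about 36 s.

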